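# Push a board carrier past a spring stop into its test position

### The arm

A 6-joint arm with a two-finger parallel gripper is mounted at the origin on a cart in front of the work surface, level with it; the furniture and walls round the work are solid. World frame = base frame: x ahead of the robot, y to its left, z up, the work surface at z = 0. Lengths are in m, angles in degrees, forces in N, time in s.
With the tool pointing down it reaches from about 0.35 to 0.875 m from the base axis. Payload 4.2 kg.
Tool frame: the origin (TCP) lies at the centre of the arm's flange, where the gripper is bolted on; the fingertips stand 182 mm ahead of it and the grasp point (between the pads) lies 164 mm ahead of it (r.nose_length is the distance from the TCP to the fingertips, in m); z points along the fingers, y is the line along which they close (so a half turn about z gives the same grasp; the last joint's range is limited). The gripper opens to 87 mm and grips with 3 to 60 N. Pads are 19 mm wide; open, the fingers measure 117 mm over their backs; the gripper's body (75 mm by 190 mm) begins 51 mm behind the grasp point.
Start: joints at [83.113, 22.042, 0.453, 0, -68.411, -14.817], TCP at [0.231, 0.581, 0.405] pointing down, gripper open.
Joint ranges: [-179.83, 179.83], [-69.29, 118.12], [-61.27, 80.66], [-181.25, 117.63], [-171.15, -9.14], [-177.46, 177.46]. Speed limits (degrees/s): [159.86, 159.86, 180, 180, 180, 180].

### API

Orientations are given as a 3x3 rotation matrix whose columns are the frame's x, y, z axes.
In Python, from station import r, vision gives the robot as it stands. The module is installed in compiled form; this text tells all that it offers.
- The arm moves only by the shell command python3 -m creep 'ROWS'. ROWS is JSON, a list of rows, each a list of 7 numbers: the opening, from -1 (shut) to 1 (fully open), then the shift along the tool's x, y, z in mm, then the turn, a rotation vector about the tool's x, y, z in degrees. A call has 1 to 8 rows; each row is the pose to reach, as a shift and turn from the pose commanded when the call began, along the tool's axes at that moment; what a row does not reach only later rows make up. A row lasts 1/12 s, in which the tool goes at most 41.7 mm and 7.16 degrees, less where a joint would pass 70% of its speed; a pose out of reach is approached as far as the arm can. A call with a gripper value outside its range is refused whole. The fingers move at their own pace and stop on an object; the grip force is fixed at half the most. Time passes only in rows, so rows that repeat a pose let the fingers close. It gives the time, the measured TCP pose, the force, the opening and the grip force at its end, in the units of the state.
- r.sense(): the state, without advancing time (a new reading comes with each control period).
- vision.capture(name): name is "scene" or "top"; returns (picture, depth): 420x560x3 uint8, red, green, blue; 420x560 float32, m along the optical axis (not along the pixel's ray), 0 where there is no reading.
- vision.camera_model(name): a dict with "vertical_fov" (degrees; the focal length in pixels is half the picture's height over the tangent of half this angle, whatever the lens; pixels are square), "cx", "cy" (the principal point, pixels), "distortion" ([k1, k2, p1, p2, k3] as OpenCV has them; the pictures are not rectified), "extrinsics" (4x4, takes a point from camera to world coordinates). Camera axes: x right, y down, z forward; pixel columns grow to the right and rows downward; lengths in m; the calibration is good to about 2 mm. A picture is of the moment at which its call begins. camera_model takes no time and is no camera call.
- r.finish_job(): hands the job in; it is judged then, once.
Trained networks look in the newest picture that a camera, given by its name, has taken for a name from the list of things; names that differ only in an ending like _2 or _b are one class to them, and where a whole thing is asked for, a point or a joint stands for the part that bears it (a point fixed in the world has none). Each returns a list of dicts, best first, with "conf" (0 to 1); they miss things now and then, are a little off and sometimes report something else, mostly with a low value. They report only what shows in the picture. A call takes as long as a camera call. They do not tell look-alikes from the thing itself.
- vision.find_in(camera, thing): "uv" ([column, row] in pixels, amid what is visible of it).
- vision.cut_out(camera, thing): "region" (420x560 bool, what is visible of it) and "uv" ([column, row] in pixels, amid what is visible of it).
The state is a dict: "time_s": time; "joints": joint angles; "joint_velocities": joint speeds; "effort": joint torques, N m; "tcp_pos": TCP position; "ee_rot": TCP orientation; "wrist_force": force on the tool from outside, world axes, zero at the start; "moment": the same for the moment, N m; "gripper_width": opening from 0.0 (shut) to 1.0 (fully open); "gripper_force": force on a finger pad.
Only numpy, scipy, OpenCV 4.12 (cv2) and the standard library are available. Lean on these libraries where they do the work, as an engineer would, in place of code of your own. Each camera call takes 0.05 s, during which the arm holds its last target. There are 200 camera calls.

### The job

Send the relay board to test: with a fingertip hold the red spring release plate down and push the blue board carrier past the stop, then push it on to the contact block until the stop springs up behind it and locks it there. Only press and push: do not lift the carrier or the board out of their seats, and leave the other things on the bench where they lie.

Things in the scene. Friction and masses are not known exactly. Their poses are not given: they have to be found in the camera images.
- slide: Test slide screwed to the bench: grey base plate 268 x 128 x 6 mm with two aluminium C rails and a black contact block at the far end. x is the way the carrier travels (red plate towards black block), z up. Origin: on the bench surface, mid-width, directly below the rear (blocking) face of the stop's steel nose. Fixed; its place and its turn about the vertical vary.
- contact_row (a point): Slide frame x = 115 mm, 34 mm high: tips of the brass sprung contacts on the black block (block 92 mm wide, 58 mm high, from x = 132 mm). The rails run from x = -52 to +130 mm, tops 43 mm high, 82 mm clear between the top lips, 72 mm between the lower ledges. The contacts push back on the carrier with 1 to 3 N over its last 10 mm.
- stop (a joint): How far the spring stop is pressed, in m: 0 = up (blocking), 0.009 = bottomed; it moves straight down only, springs up when free, and takes about 2 N to start and 4 N to bottom. Below 0.0065 it still blocks the carrier. One part: a red plate 36 mm wide, from x = -88 to +10 mm in the slide's frame, its top 20.5 mm above the bench when up, with a steel nose on its front end.
- pad_rest (a point): Point on top of the red plate as it stands when up: mid-width, x = -60 mm in the slide's frame, 20.5 mm above the bench (does not move when the plate is pressed). The plate lies open, with black rubber ribs, from x = -88 mm to the carrier's rear face; press it anywhere there.
- stop_nose (a point): Top of the stop's steel nose (10 mm long, x = 0 to 10 mm in the slide's frame, 28 mm wide) at its rear edge; moves down with the stop: 29 mm above the bench when up, 20 mm when bottomed. A finger low on the plate cannot go past the nose's rear face; to push on it must rise to more than 31 mm above the bench.
- push_face (a point): On the blue carrier's rear face, mid-width, 49 mm above the bench. The upright push plate there is 70 mm wide, 9 mm thick, from 37 to 62 mm high, its rear flush with the rear of carrier and keel. Along the slide's x it starts at -46 to -31 mm, meets the nose at -30, is past the stop (which then springs up) at +10, can go to +15, and when let go stays locked between +10 and +15 mm.
- keel_front (a point): Lower front edge of the keel under the carrier, mid-width, 22.5 mm above the bench. The keel is 30 mm long (from the rear face forward), 30 mm wide, 8.5 mm deep; its front meets the nose. Once it is 3 mm or more over the lowered nose, it keeps the stop and plate down by itself until it has passed.
- carrier: Blue board carrier, loose in the rails, held down by their lips, 0.2 to 0.42 kg: plate 110 x 94 x 6 mm, 31 to 37 mm above the bench. Origin on its rear face, mid-width, at the plate's underside; x forward along the travel, z up. Pushing it takes about 2 to 7 N.
- board_mid (a point): Middle of the green relay board (68 x 48 x 21 mm, blue relays) that lies loose in the carrier's nest (walls 8 mm high), 62 mm ahead of the carrier's rear face, 47 mm above the bench; its top is 58 mm above the bench.
- white_adapter: White plug-in power adapter, 36 x 70 x 42 mm, to the left of the slide; bystander. Origin: centre of its underside.
- small_screwdriver: Small screwdriver with a blue handle, 130 mm long, 19 mm thick, to the left of the slide; bystander. Origin: centre of its underside.
- flux: Round flux tin, 47 mm wide, 20 mm high, to the right of the slide; bystander. Origin: centre of its underside.
- reel: Reel of solder, 59 x 90 x 38 mm, to the right of the slide; bystander. Origin: centre of its underside.
- plug: Silver and black cable plug, 66 mm long, 20 mm thick, to the left of the slide's near end; bystander. Origin: centre of its underside.
- grey_box: Grey plastic enclosure, 50 x 70 x 33 mm, at the right near the vice; bystander. Origin: centre of its underside.
- yellow_cutters: Side cutters with yellow handles, 120 mm long, 11 mm thick, at the left; bystander. Origin: centre of its underside.
There are look-alikes about, which are no part of the job. Of the things shaped like the carrier, the blue one is meant. What is shaped like the part that bears board_mid but orange is not meant.

How it is judged:
By the outcome, as a careful person would: the job done as asked, in the order asked, and still so for the second after the job is handed in, with the robot touching nothing.
It also fails if it takes over 35 s, if anything falls off the work surface, if the arm or the gripper's body presses on something with over 40 N, if the wrist force passes 120 N, or if a joint passes its speed limit or range.

## Working session

There is one attempt and no reset: what is moved stays moved. The work goes in short steps, Python scripts to look and compute and a shell command to move; the robot and the scene stay as the last step left them, time stands still between calls to the robot, and variables do not carry over. Pictures are saved under pics/ and viewed, at most 10 in all, crops included, and the job is handed in when it is done.

```bash
mkdir -p pics; cat > h.py <<'E'
import numpy as np, cv2
from station import r, vision
def K(n):
    m=vision.camera_model(n); f=210/np.tan(np.radians(m["vertical_fov"])/2)
    return np.array([[f,0,m["cx"]],[0,f,m["cy"]],[0,0,1]]),np.array(m["distortion"],float),np.array(m["extrinsics"])
def world(n,uv,d):
    k,D,T=K(n); p=cv2.undistortPoints(np.array(uv,float).reshape(-1,1,2),k,D).reshape(-1,2)
    P=np.c_[p,np.ones(len(p))]*np.array(d).reshape(-1,1)
    return P@T[:3,:3].T+T[:3,3]
def project(n,P):
    k,D,T=K(n); R=T[:3,:3].T
    return cv2.projectPoints(np.array(P,float).reshape(-1,1,3),cv2.Rodrigues(R)[0],-R@T[:3,3],k,D)[0].reshape(-1,2)
def regpts(n,reg,dep):
    v,u=np.nonzero(reg&(dep>0)); return world(n,np.c_[u,v],dep[v,u])
E
python3 - <<'E'
from h import *
for n in("scene","top"):
    im,d=vision.capture(n); cv2.imwrite(f"pics/{n}0.png",im[:,:,::-1]); np.save(f"{n}_d.npy",d)
    print(n,K(n)[2].round(3).tolist())
    for t in("carrier","stop","contact_row","slide","board_mid"):
        for o in vision.cut_out(n,t)[:3]:
            P=regpts(n,o["region"],d)
            print(t,round(o["conf"],2),np.round(o["uv"]),o["region"].sum(),np.median(P,0).round(3) if len(P) else None, P.min(0).round(3) if len(P) else None,P.max(0).round(3) if len(P) else None)
s=r.sense();print(s["time_s"],s["ee_rot"],s["wrist_force"],s["gripper_width"],r.nose_length)
E
```

```text
scene [[0.49, -0.678, 0.548, -0.214], [-0.871, -0.372, 0.32, -0.314], [-0.013, -0.634, -0.773, 1.08], [0.0, 0.0, 0.0, 1.0]]
carrier 0.72 [421. 229.] 575 [ 0.655 -0.219  0.031] [ 0.632 -0.253  0.002] [ 0.694 -0.181  0.039]
carrier 0.59 [295. 217.] 645 [0.534 0.066 0.042] [0.505 0.024 0.016] [0.621 0.114 0.066]
carrier 0.59 [246. 278.] 1611 [0.331 0.087 0.012] [ 0.263  0.019 -0.003] [0.396 0.157 0.046]
stop 0.82 [282. 234.] 290 [0.482 0.076 0.02 ] [0.455 0.055 0.005] [0.514 0.099 0.027]
contact_row 0.98 [318. 215.] 3742 [0.579 0.056 0.024] [ 0.444 -0.014 -0.005] [0.767 0.15  0.064]
slide 0.81 [315. 215.] 3407 [0.575 0.055 0.026] [ 0.448 -0.018 -0.002] [0.719 0.147 0.064]
slide 0.45 [278. 177.] 386 [0.644 0.184 0.037] [ 0.629  0.153 -0.009] [0.703 0.219 0.048]
board_mid 0.91 [238. 184.] 320 [0.578 0.273 0.004] [ 0.544  0.24  -0.005] [0.616 0.311 0.023]
board_mid 0.9 [302. 204.] 392 [0.57  0.067 0.048] [0.534 0.043 0.036] [0.609 0.094 0.064]
top [[-0.001, -0.989, 0.146, 0.37], [-1.0, 0.001, -0.001, 0.072], [0.001, -0.146, -0.989, 1.152], [0.0, 0.0, 0.0, 1.0]]
carrier 0.85 [266. 283.] 136
[... 318 characters left out ...]
32 0.141 0.065]
contact_row 0.31 [272. 206.] 790 [0.555 0.069 0.039] [0.508 0.022 0.028] [0.624 0.112 0.068]
slide 0.95 [274. 178.] 3459 [0.606 0.063 0.024] [ 0.449 -0.011 -0.006] [0.739 0.143 0.065]
board_mid 0.93 [196. 192.] 407 [0.581 0.276 0.004] [ 0.547  0.24  -0.004] [0.619 0.313 0.022]
board_mid 0.8 [274. 195.] 413 [0.571 0.066 0.045] [0.54  0.041 0.034] [0.607 0.09  0.063]
board_mid 0.74 [276. 178.] 3273 [0.609 0.063 0.027] [ 0.449 -0.011 -0.006] [0.737 0.143 0.065]
0.6 [[ 9.29103389e-01 -3.69820082e-01 -7.82722235e-06]
 [-3.69820082e-01 -9.29103389e-01  2.25387759e-05]
 [-1.56075908e-05 -1.80461890e-05 -1.00000000e+00]] [-0.10833183  0.025911   -0.22050082] 1.0034803972695214 0.1822
```

```bash
python3 - <<'E'
import cv2
a=cv2.imread("pics/top0.png"); cv2.imwrite("pics/topc.png",cv2.resize(a[90:310,130:420],None,fx=2.7,fy=2.7,interpolation=cv2.INTER_CUBIC))
E
```

```text
(no output)
```

View pics/topc.png

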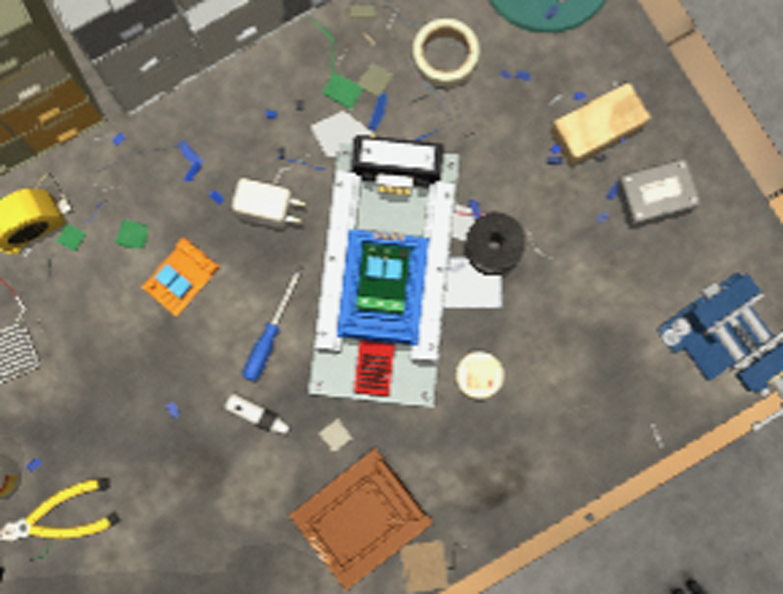

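View pics/scene0.png

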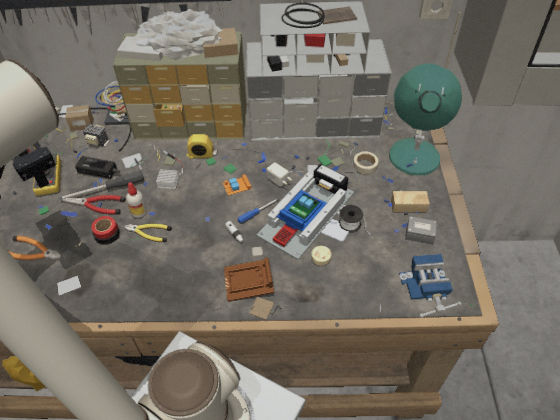

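The top view shows the blue carrier (crop 380,285) behind the red plate (375,370) in the slide, with the black block at (398,158). The slide points nearly along world +x. The orange look-alikes are at (180,275) and (360,518). Next I fit the slide's axis from the plate, the rails and the block.

```bash
cat > fit.py <<'E'
from h import *
from scipy.optimize import least_squares
def plane(n,uv,z):
    a=world(n,uv,np.ones(len(uv)));o=K(n)[2][:3,3];t=(z-o[2])/(a[:,2]-o[2]);return o+(a-o)*t[:,None]
if __name__=="__main__":
  for n in("top","scene"):
    im=cv2.imread(f"pics/{n}0.png");d=np.load(f"{n}_d.npy")
    hsv=cv2.cvtColor(im,cv2.COLOR_BGR2HSV);v,u=np.mgrid[:420,:560]
    W=world(n,np.c_[u.ravel(),v.ravel()],d.ravel()).reshape(420,560,3)
    box=(W[...,0]>.42)&(W[...,0]<.77)&(abs(W[...,1]-.065)<.1)&(d>0)
    H,S,V=hsv[...,0],hsv[...,1],hsv[...,2]
    red=box&((H<8)|(H>172))&(S>150)&(V>70)
    blue=box&(H>100)&(H<125)&(S>140)&(W[...,0]<.65)&(W[...,0]>.48)
    rail=box&(S<40)&(V>215)&(abs(W[...,2]-.043)<.012)&(W[...,0]<.7)
    for nm,m,z in(("red",red,.0205),("blue",blue,.05),("rail",rail,.043)):
        lab=cv2.connectedComponentsWithStats(m.astype(np.uint8),connectivity=8)
        for i in sorted(range(1,lab[0]),key=lambda i:-lab[2][i,4])[:2 if nm=="rail" else 1]:
            vv,uu=np.nonzero(lab[1]==i); P=plane(n,np.c_[uu,vv],z)[:,:2]
            c,s,a=cv2.minAreaRect((P*1000).astype(np.float32))
            print(n,nm,len(uu),"rect c",np.round(c,1),"size",np.round(s,1),"ang",round(a,1),"ext x",(P[:,0].min().round(4),P[:,0].max().round(4)),"z med",np.median(W[vv,uu,2]).round(4))
E
python3 fit.py
```

```text
top red 189 rect c [486.3  76.3] size [33.7 52.8] ang 83.6 ext x (np.float64(0.4589), np.float64(0.5136)) z med 0.0209
top blue 692 rect c [563.8  67.8] size [ 78.7 108. ] ang 83.4 ext x (np.float64(0.5071), np.float64(0.6213)) z med 0.039
top rail 456 rect c [583.5  15.9] size [ 23.7 180.4] ang 83.6 ext x (np.float64(0.4945), np.float64(0.6731)) z med 0.0428
top rail 447 rect c [594.  111.9] size [ 23.  180.9] ang 83.3 ext x (np.float64(0.5054), np.float64(0.6845)) z med 0.0431
scene red 210 rect c [484.4  74.1] size [34.6 60.6] ang 85.3 ext x (np.float64(0.4533), np.float64(0.5134)) z med 0.0204
scene blue 638 rect c [551.2  64.9] size [ 79.2 113.5] ang 83.0 ext x (np.float64(0.4935), np.float64(0.6116)) z med 0.043
```

```bash
cat > go.py <<'E'
import sys
from h import *
O=np.array([.550,.0683]);a=np.radians(-6.5);u=np.array([np.cos(a),np.sin(a)]);n=np.array([-u[1],u[0]])
def st(tx=None,ty=0,tz=None):
    s=r.sense();p=s["tcp_pos"];R=np.array(s["ee_rot"]);tip=p+R[:,2]*r.nose_length
    q=tip[:2]-O
    print("t",round(s["time_s"],2),"tip slide mm",np.round([q@u*1e3,q@n*1e3,tip[2]*1e3],1),"yaw",np.degrees(np.arctan2(R[1,0],R[0,0])).round(2),"F",np.round(s["wrist_force"],1),"g",round(s["gripper_width"],2))
    if tx is not None:
        T=np.r_[O+u*tx/1e3+n*ty/1e3,tz/1e3]; print("shift tool",(R.T@(T-tip)*1e3).round(1))
if __name__=="__main__": st(*map(float,sys.argv[1:]))
E
python3 go.py -64 0 100
```

```text
t 0.6 tip slide mm [-374.8  473.   222.6] yaw -21.7 F [-0.1  0.  -0.2] g 1.0
shift tool [424.  374.9 122.5]
```

```bash
python3 -m creep '[[-1,30,26,0,0,0,-3],[-1,60,52,0,0,0,-6],[-1,90,79,0,0,0,-9],[-1,120,106,0,0,0,-12],[-1,150,132,0,0,0,-15.2],[-1,180,159,0,0,0,-15.2],[-1,210,185,0,0,0,-15.2],[-1,240,212,0,0,0,-15.2]]'; python3 go.py -64 0 60
```

```text
time_s: 1.27
tcp_pos: [0.376, 0.2931, 0.4052]
ee_rot: [[0.994, -0.113, 0.001], [-0.113, -0.994, 0.001], [0.001, -0.001, -1.0]]
wrist_force: [1.0, 0.4, -0.9]
gripper_width: 0.478
gripper_force: 0.0
t 1.27 tip slide mm [-198.2  203.9  223. ] yaw -6.46 F [ 1.   0.4 -0.9] g 0.48
shift tool [133.9 204.1 162.9]
```

```bash
python3 -m creep '[[-1,22,33,0,0,0,0],[-1,44,66,0,0,0,0],[-1,66,99,10,0,0,0],[-1,88,132,30,0,0,0],[-1,110,165,55,0,0,0],[-1,128,195,85,0,0,0],[-1,133,204,120,0,0,0],[-1,133,204,140,0,0,0]]'; python3 - <<'E'
from h import *; import go
go.st(-64,0,28)
for n in("scene","top"):
    im,d=vision.capture(n)
    c=project(n,[.52,.07,.05])[0].astype(int); cv2.imwrite(f"pics/{n}1.png",cv2.resize(im[c[1]-60:c[1]+60,c[0]-70:c[0]+70,::-1],None,fx=4,fy=4,interpolation=cv2.INTER_CUBIC)); print(c)
a,b=[cv2.imread(f"pics/{n}1.png") for n in("scene","top")]
cv2.imwrite("pics/both1.png",cv2.resize(np.hstack([a,b]),(800,343)))
E
```

```text
time_s: 1.93
tcp_pos: [0.4848, 0.0743, 0.2625]
ee_rot: [[0.993, -0.118, -0.002], [-0.118, -0.993, -0.001], [-0.002, 0.001, -1.0]]
wrist_force: [0.2, -0.3, -0.4]
gripper_width: 0.012
gripper_force: 0.0
t 1.93 tip slide mm [-65.8  -1.6  80.3] yaw -6.77 F [ 0.2 -0.3 -0.4] g 0.01
shift tool [ 1.8 -1.6 52.3]
[292 217]
[270 212]
```

View pics/both1.png

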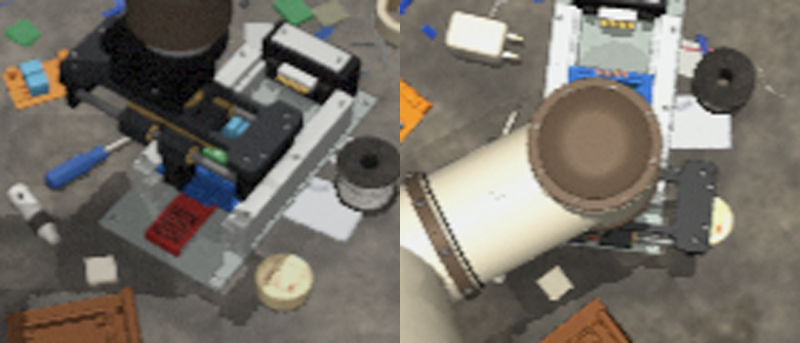

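The gripper sits across the slide above the red plate, with closed fingers near (185,150) in the scene half, behind the carrier. Now I lower it.

```bash
python3 -m creep '[[-1,2,-1.5,20,0,0,0.3],[-1,2,-1.5,40,0,0,0.3],[-1,2,-1.5,52,0,0,0.3],[-1,2,-1.5,56,0,0,0.3],[-1,2,-1.5,58,0,0,0.3],[-1,2,-1.5,58,0,0,0.3]]'; python3 go.py -64 0 12.5
```

```text
time_s: 2.53
tcp_pos: [0.4874, 0.0792, 0.2079]
ee_rot: [[0.993, -0.117, 0.002], [-0.117, -0.993, 0.001], [0.002, -0.001, -1.0]]
wrist_force: [0.1, -0.2, 0.4]
gripper_width: 0.003
gripper_force: 0.0
t 2.53 tip slide mm [-63.    3.9  25.7] yaw -6.73 F [ 0.1 -0.2  0.4] g 0.0
shift tool [-1.   3.9 13.2]
```

```bash
python3 -m creep '[[-1,0,3,0,0,0,-0.2],[-1,0,3,3,0,0,-0.2],[-1,0,3,6,0,0,-0.2],[-1,0,3,8,0,0,-0.2],[-1,0,3,8,0,0,-0.2]]'; python3 go.py -64 0 12.5
```

```text
time_s: 2.95
tcp_pos: [0.487, 0.0757, 0.199]
ee_rot: [[0.993, -0.115, 0.002], [-0.115, -0.993, 0.001], [0.002, -0.001, -1.0]]
wrist_force: [0.6, 0.1, 2.4]
gripper_width: 0.004
gripper_force: 1.4
t 2.95 tip slide mm [-63.2   0.3  16.8] yaw -6.58 F [0.6 0.1 2.4] g 0.0
shift tool [-0.8  0.4  4.3]
```

```bash
python3 -m creep '[[-1,0,0,2,0,0,0],[-1,0,0,4,0,0,0],[-1,0,0,5,0,0,0],[-1,0,0,5.5,0,0,0],[-1,0,0,5.5,0,0,0]]'; python3 go.py -50 0 12
```

```text
time_s: 3.37
tcp_pos: [0.487, 0.0757, 0.194]
ee_rot: [[0.993, -0.114, 0.001], [-0.114, -0.993, 0.0], [0.001, -0.0, -1.0]]
wrist_force: [-0.1, 0.2, 8.0]
gripper_width: 0.007
gripper_force: 3.9
t 3.37 tip slide mm [-63.2   0.3  11.8] yaw -6.57 F [-0.1  0.2  8. ] g 0.01
shift tool [13.2  0.3 -0.2]
```

The plate has bottomed (8 N). Now I slide forward.

```bash
python3 -m creep '[[-1,4,0,0,0,0,0],[-1,8,0,0,0,0,0],[-1,12,0,0,0,0,0],[-1,16,0,0,0,0,0],[-1,20,0,0,0,0,0],[-1,24,0,0,0,0,0],[-1,24,0,0,0,0,0]]'; python3 go.py -24 0 12
```

```text
time_s: 3.95
tcp_pos: [0.5053, 0.0712, 0.1937]
ee_rot: [[0.993, -0.117, -0.018], [-0.117, -0.993, -0.006], [-0.017, 0.008, -1.0]]
wrist_force: [-18.8, 3.4, 28.3]
gripper_width: 0.005
gripper_force: 13.9
t 3.95 tip slide mm [-47.9  -3.6  11.5] yaw -6.71 F [-18.8   3.4  28.3] g 0.01
shift tool [23.8 -3.7 -0.9]
```

```bash
cat > look.py <<'E'
import sys
from h import *
k=sys.argv[1]; im,d=vision.capture("scene"); c=project("scene",[.53,.07,.04])[0].astype(int)
cv2.imwrite(f"pics/s{k}.png",cv2.resize(im[c[1]-50:c[1]+50,c[0]-60:c[0]+60,::-1],None,fx=6,fy=6,interpolation=cv2.INTER_CUBIC))
E
python3 look.py 2; python3 go.py
```

```text
t 4.0 tip slide mm [-47.9  -3.6  11.5] yaw -6.71 F [-18.6   2.3  27.1] g 0.01
```

View pics/s2.png

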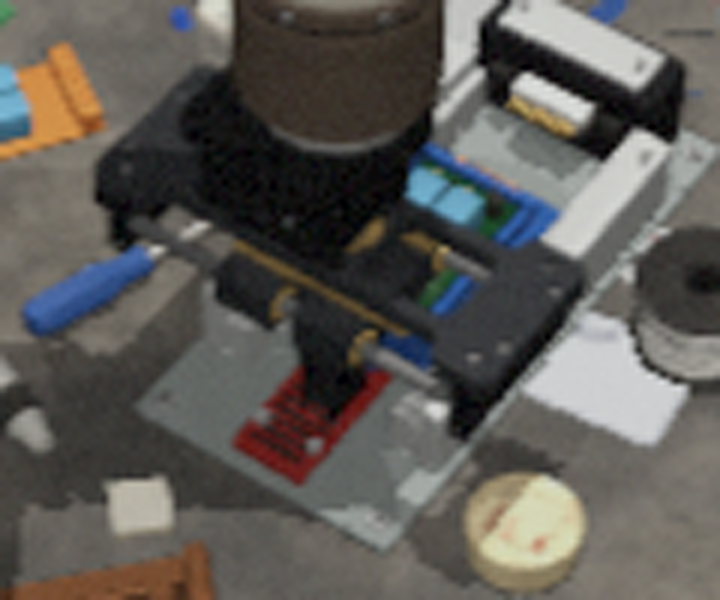

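Horizontal force is 19 N with 28 N downward, so the fingertip seems to be sticking on the rubber. I'll ease the downward press.

```bash
python3 -m creep '[[-1,-4,0,0,0,0,0],[-1,-6,0,-1,0,0,0],[-1,-6,0,-1,0,0,0]]'; python3 go.py -39 0 12.5
```

```text
time_s: 4.25
tcp_pos: [0.503, 0.0726, 0.1943]
ee_rot: [[0.993, -0.115, -0.004], [-0.115, -0.993, -0.002], [-0.003, 0.002, -1.0]]
wrist_force: [-2.3, -1.3, 3.0]
gripper_width: 0.006
gripper_force: 2.0
t 4.25 tip slide mm [-47.8  -1.4  12.1] yaw -6.62 F [-2.3 -1.3  3. ] g 0.01
shift tool [ 8.8 -1.4 -0.5]
```

```bash
python3 -m creep '[[-1,2,0,0,0,0,0],[-1,4,0,0,0,0,0],[-1,6,0,0,0,0,0],[-1,8,0,0,0,0,0],[-1,8,0,0,0,0,0]]'; python3 go.py -39 0 12.5
```

```text
time_s: 4.67
tcp_pos: [0.5093, 0.0716, 0.1939]
ee_rot: [[0.993, -0.116, -0.011], [-0.116, -0.993, -0.004], [-0.011, 0.005, -1.0]]
wrist_force: [-11.8, 1.8, 15.4]
gripper_width: 0.005
gripper_force: 8.1
t 4.67 tip slide mm [-42.8  -2.2  11.7] yaw -6.68 F [-11.8   1.8  15.4] g 0.01
shift tool [ 3.8 -2.2 -0.8]
```

```bash
python3 -m creep '[[-1,0,0,-0.6,0,0,0],[-1,3,0,-0.7,0,0,0],[-1,6,0,-0.9,0,0,0],[-1,8,0,-1,0,0,0],[-1,10,0,-1,0,0,0],[-1,10,0,-1,0,0,0]]'; python3 go.py -32 0 12.5
```

```text
time_s: 5.17
tcp_pos: [0.5221, 0.0711, 0.1947]
ee_rot: [[0.993, -0.115, -0.002], [-0.115, -0.993, -0.001], [-0.002, 0.001, -1.0]]
wrist_force: [-3.2, -1.0, 3.5]
gripper_width: 0.001
gripper_force: 2.5
t 5.17 tip slide mm [-28.4  -0.6  12.5] yaw -6.63 F [-3.2 -1.   3.5] g 0.0
shift tool [-3.6 -0.6 -0. ]
```

```bash
python3 -m creep '[[-1,2,0,0,0,0,0],[-1,4,0,0,0,0,0],[-1,6,0,-0.3,0,0,0],[-1,6,0,-0.3,0,0,0]]'; python3 go.py -22 0 12.5; python3 look.py 3
```

```text
time_s: 5.5
tcp_pos: [0.5287, 0.0707, 0.1956]
ee_rot: [[0.993, -0.115, 0.001], [-0.115, -0.993, 0.0], [0.001, -0.0, -1.0]]
wrist_force: [-2.7, -1.0, 3.4]
gripper_width: 0.002
gripper_force: 2.0
t 5.5 tip slide mm [-21.3  -0.   13.4] yaw -6.6 F [-2.7 -1.   3.4] g 0.0
shift tool [-0.7 -0.   0.9]
```

View pics/s3.png

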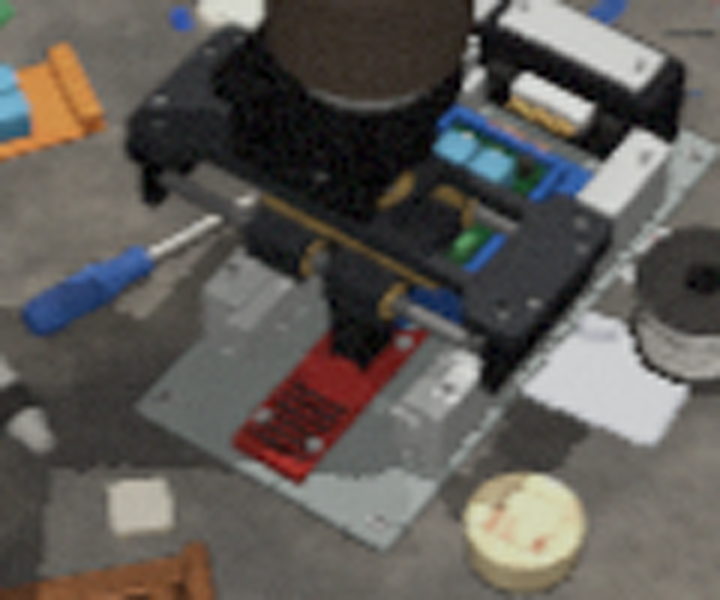

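The carrier has moved forward clear of its start (its front bar is now near (560,170) in the crop), and the keel holds the nose down. I back off 3 mm, lift above the nose and push on.

```bash
python3 -m creep '[[-1,-4,0,0,0,0,0],[-1,-5,0,-10,0,0,0],[-1,-5,0,-27,0,0,0],[-1,-5,0,-27,0,0,0],[-1,0,0,-27,0,0,0],[-1,4,0,-27,0,0,0],[-1,8,0,-27,0,0,0],[-1,8,0,-27,0,0,0]]'; python3 go.py 0 0 41
```

```text
time_s: 6.22
tcp_pos: [0.5366, 0.0696, 0.2219]
ee_rot: [[0.993, -0.115, -0.001], [-0.115, -0.993, -0.001], [-0.001, 0.001, -1.0]]
wrist_force: [-0.4, 0.5, -0.5]
gripper_width: 0.005
gripper_force: 0.1
t 6.22 tip slide mm [-13.7  -0.3  39.7] yaw -6.62 F [-0.4  0.5 -0.5] g 0.01
shift tool [13.7 -0.4 -1.3]
```

```bash
python3 -m creep '[[-1,3,0,0,0,0,0],[-1,6,0,0,0,0,0],[-1,9,0,0,0,0,0],[-1,11,0,0,0,0,0],[-1,13,0,0,0,0,0],[-1,14,0,0,0,0,0],[-1,14,0,0,0,0,0]]'; python3 go.py 2 0 41
```

```text
time_s: 6.8
tcp_pos: [0.55, 0.0679, 0.2219]
ee_rot: [[0.993, -0.116, -0.001], [-0.116, -0.993, -0.0], [-0.001, 0.001, -1.0]]
wrist_force: [-3.1, -0.5, -2.6]
gripper_width: 0.004
gripper_force: 1.5
t 6.8 tip slide mm [-0.2 -0.5 39.7] yaw -6.63 F [-3.1 -0.5 -2.6] g 0.0
shift tool [ 2.2 -0.5 -1.3]
```

Pushing on in small steps toward the contacts.

```bash
python3 -m creep '[[-1,1,0,0,0,0,0],[-1,2,0,0,0,0,0],[-1,3,0,0,0,0,0],[-1,4,0,0,0,0,0],[-1,4,0,0,0,0,0]]'; python3 go.py 3 0 41; python3 look.py 4
```

```text
time_s: 7.22
tcp_pos: [0.5531, 0.0674, 0.2219]
ee_rot: [[0.993, -0.116, -0.004], [-0.116, -0.993, -0.001], [-0.004, 0.001, -1.0]]
wrist_force: [-6.4, 0.4, -1.3]
gripper_width: 0.002
gripper_force: 3.4
t 7.22 tip slide mm [ 2.4 -0.8 39.7] yaw -6.64 F [-6.4  0.4 -1.3] g 0.0
shift tool [ 0.6 -0.8 -1.3]
```

View pics/s4.png

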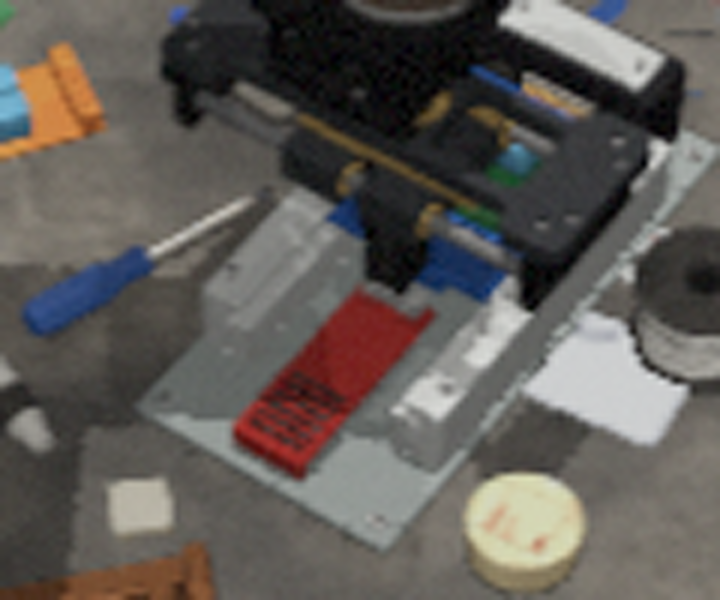

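The red plate's side is showing again and the steel nose is visible near (420,295), so the stop may already be up. I'll check the plate height by depth.

```bash
cat > chk.py <<'E'
from h import *; from go import O,u,n
for c in("scene","top"):
    im,d=vision.capture(c); v,uu=np.mgrid[:420,:560]
    W=world(c,np.c_[uu.ravel(),v.ravel()],d.ravel()); q=W[:,:2]-O; X=q@u*1e3; Y=q@n*1e3; Z=W[:,2]*1e3
    hs=cv2.cvtColor(im,cv2.COLOR_RGB2HSV).reshape(-1,3)
    red=((hs[:,0]<8)|(hs[:,0]>172))&(hs[:,1]>140)&(abs(Y)<14)&(X>-84)&(X<0)&(d.ravel()>0)
    bl=(hs[:,0]>100)&(hs[:,0]<125)&(hs[:,1]>140)&(abs(Y)<40)&(X>-60)&(X<150)&(Z>20)
    print(c,"red z",[(b,np.median(Z[red&(X>b)&(X<b+25)]).round(1)) for b in(-84,-59,-34) if (red&(X>b)&(X<b+25)).any()],"blue X 1/99%",np.percentile(X[bl],[1,99]).round(1))
E
python3 chk.py; python3 go.py
```

```text
scene red z [(-84, np.float64(21.0)), (-59, np.float64(20.1)), (-34, np.float64(20.5))] blue X 1/99% [-34.8 132. ]
t 7.37 tip slide mm [ 2.4 -0.8 39.8] yaw -6.64 F [-6.7  1.2 -1.6] g 0.0Traceback (most recent call last):
  File "chk.py", line 8, in <module>
    print(c,"red z",[(b,np.median(Z[red&(X>b)&(X<b+25)]).round(1)) for b in(-84,-59,-34) if (red&(X>b)&(X<b+25)).any()],"blue X 1/99%",np.percentile(X[bl],[1,99]).round(1))
                                                                                                                                       ~~~~~~~~~~~~~^^^^^^^^^^^^^^
    return _quantile_unchecked(
        a, q, axis, out, overwrite_input, method, keepdims, weights)
    return _ureduce(a,
                    func=_quantile_ureduce_func,
    ...<5 lines>...
                    overwrite_input=overwrite_input,
                    method=method)
    r = func(a, **kwargs)
    result = _quantile(arr,
                       quantiles=q,
    ...<2 lines>...
                       out=out,
                       weights=wgt)
    slices_having_nans = np.isnan(arr[-1, ...])
                                  ~~~^^^^^^^^^
IndexError: index -1 is out of bounds for axis 0 with size 0
```

The stop is up at 20.5 mm. I withdraw and verify.

```bash
python3 -m creep '[[-1,-8,0,0,0,0,0],[-1,-25,0,0,0,0,0],[-1,-40,0,-10,0,0,0],[-1,-70,0,-30,0,0,0],[-1,-100,0,-60,0,0,0],[-1,-100,30,-95,0,0,0],[-1,-100,0,-125,0,0,0],[-1,-100,0,-125,0,0,0]]'; python3 - <<'E'
import go; go.st()
from h import *
exec(open("chk.py").read())
E
python3 look.py 5
```

```text
time_s: 8.03
tcp_pos: [0.4577, 0.081, 0.3561]
ee_rot: [[0.993, -0.112, 0.022], [-0.113, -0.994, 0.008], [0.021, -0.01, -1.0]]
wrist_force: [2.0, 0.5, 0.3]
gripper_width: 0.005
gripper_force: 0.0
t 8.03 tip slide mm [-89.3   4.1 174. ] yaw -6.46 F [2.  0.5 0.3] g 0.0
scene red z [(-84, np.float64(20.8)), (-59, np.float64(20.8)), (-34, np.float64(20.4))] blue X 1/99% [  5.4 116.5]
top red z [] blue X 1/99% [ 31.1 118.2]
```

View pics/s5.png

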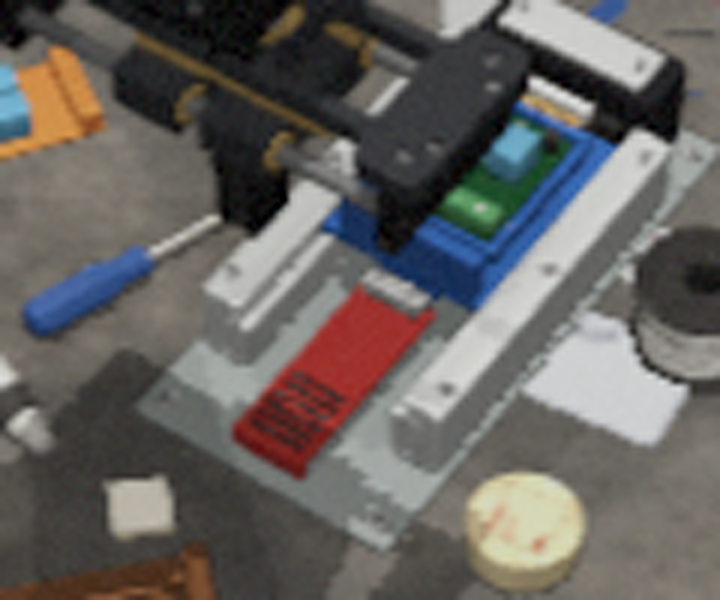

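The picture shows the plate up, with the steel nose (395,290) standing clear behind the carrier, the board still in its nest and the nearby bystanders in place. I'm handing the job in.

```bash
python3 -c "
from station import r
print(r.finish_job())"
```

```text
the job is handed in; nothing more can be done
None
```

The job is handed in: the blue carrier is at the contact block with the stop sprung up behind it (plate measured 20.5 mm high, fully up), the arm clear of the slide and about 8 s used; the hand-in returned no verdict.

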